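Turn the parts carousel to the jar and hold it

ROBOT

A 6-joint arm with a two-finger parallel gripper is mounted at the origin on the work surface; the furniture and walls round the work are solid. World frame = base frame: x ahead of the robot, y to its left, z up, the work surface at z = 0. Lengths are in m, angles in rad, forces in N, time in s.
With the tool pointing down it reaches from about 0.35 to 0.925 m from the base axis. Payload 6.4 kg.
Tool frame: the origin (TCP) lies on the centre line of the jaws, within the pads' length; the fingertips stand 14 mm ahead of it and the grasp point (between the pads) lies 5 mm behind it; z points along the fingers, y is the direction in which the jaws open and shut (so a half turn about z gives the same grasp; the last joint's range is limited). The gripper opens to 85 mm and grips with 20 to 120 N. Pads are 22 mm wide; open, the fingers measure 114 mm over their backs; the gripper's body (76 mm by 85 mm) begins 54 mm behind the grasp point. The pads swing forward as they close: fully open they stand 13 mm farther back than shut.
Start: joints at [1.163, 0.245, 1.558, -0, 1.339, -0.174], TCP at [0.151, 0.632, 0.245] pointing down, gripper open.
Joint ranges: [-3.13, 3.13], [-1.02, 2.26], [0.13, 2.54], [-0.95, 4.09], [0.21, 2.88], [-2.74, 2.74]. Speed limits (rad/s): [2.57, 2.57, 3.14, 3.14, 3.14, 3.14].

INTERFACE

Orientations are given as a 3x3 rotation matrix whose columns are the frame's x, y, z axes.
In Python, from cell import get_state, eyes, manip, models gives the robot as it stands.
- The arm moves only by the tool drive_tool, never from a script. Its argument "series" is one flat list of numbers, 7 for each row, row after row: the opening, from 0 (shut) to 1 (fully open), then the shift along the tool's x, y, z in units of 25 mm (1.0 is 25 mm), then the turn, a rotation vector about the tool's x, y, z in degrees. A call has 1 to 12 rows; each row shifts and turns the commanded pose from where the row before left it, along the tool's axes as they then stand; what a row does not reach is not made up. A row lasts 1/12 s, in which the tool goes at most 41.7 mm and 7.16 degrees, less where a joint would pass 70% of its speed; a pose out of reach is approached as far as the arm can. A call is refused whole if a number of a shift passes 1 or a number of a turn 7.16, either way. A call with a gripper value outside its range is refused whole. The fingers move at their own pace and stop on an object; the grip force is fixed at half the most. Time passes only in rows, so rows that do not move let the fingers close. It gives the time, the measured TCP pose, the force and the opening at its end, in the units of the state.
- get_state(): the state, without advancing time (a new reading comes with each control period).
- eyes.get_image(name): name is "scene" or "top" or "wrist"; returns the picture (420x560x3 uint8, blue, green, red); there is no depth.
- eyes.get_calibration(name): a dict with "K" (3x3 intrinsics, pixels), "R" (3x3) and "t" (3): a world point X has camera coordinates R X + t. Camera axes: x right, y down, z forward; pixel columns grow to the right and rows downward; lengths in m; the calibration is good to about 2 mm. A picture is of the moment at which its call begins: read the wrist's pose just before it. get_calibration takes no time and is no camera call; for the wrist camera it gives the pose at the moment of the call.
- manip.finish_job(): hands the job in, once; it reports no verdict.
Trained networks look in the newest picture that a camera, given by its name, has taken for a name from the list of things; names that differ only in an ending like _2 or _b are one class to them, and where a whole thing is asked for, a point or a joint stands for the part that bears it (a point fixed in the world has none). Each returns a list of dicts, best first, with "conf" (0 to 1); they miss things now and then, are a little off and sometimes report something else, mostly with a low value. They report only what shows in the picture. A call takes as long as a camera call. They do not tell look-alikes from the thing itself.
- models.look_for(camera, label): "position" ([x, y, z] in m, in world coordinates, good to about 4 mm: the middle of the surface that is visible of it).
- models.place_of(camera, label): "position" ([x, y, z] in m, in world coordinates, good to about 4 mm: a listed point, or the origin of a listed thing).
The state is a dict: "time": time; "joints": joint angles; "qd": joint speeds; "joint_torque": joint torques, N m; "eef_pos": TCP position; "tcp_rot": TCP orientation; "ft_force": force on the tool from outside, world axes, zero at the start; "moment": the same for the moment, N m; "opening": finger opening in m.
Only numpy, scipy, OpenCV 4.12 (cv2) and the standard library are available. Lean on these libraries where they do the work, as an engineer would, in place of code of your own. Each camera call takes 0.05 s, during which the arm holds its last target.

TASK

Take hold of the parts carousel by the sleeve on its tall post and turn it until the clear screw-lid jar stands squarely behind the front pointer, in line with it. Hold the carousel still there for at least three seconds so that a workmate can lift the jar out, and finish still gripping the post: do not let go. Leave everything in the carousel standing in its compartment without touching it, and do not disturb the bolt lying on the worktop.

Things in the scene. Friction and masses are not known exactly. Their poses are not given: they have to be found in the camera images.
- carousel_axis (a point): Centre of the carousel: a round plywood turntable (264 mm across, low rim and two crossing dividers make four equal quarter compartments) that turns about a vertical axis on a dark steel foot fixed to the worktop. The point lies on the axis, at the compartment floor, 28 mm above the worktop; the rim is 42 mm and the dividers 49 mm above the worktop.
- turntable: The turning part of the carousel, with the post. Origin on the axis, 22 mm above the worktop; z up; its -x axis points to the turning post. It turns freely either way with slight friction (about 0.06 N m) and stays where it is left; no spring, no clicks. No more than a full turn either way from its start.
- post_grip (a point): Middle of the round black rubber sleeve (18 mm diameter, 50 mm long, 154 to 204 mm above the worktop, button on top to 208 mm) on the turning post, a thin steel rod fixed upright on one divider, 100 mm from the axis. The point is 179 mm up. The sleeve is fixed to the rod but can slip round between the fingers. All that stands in the carousel ends below 148 mm.
- pointer: The fixed aluminium pointer that marks the front of the carousel: a foot plate and a 58 mm high upright fin with an arrow tip, standing on the worktop beside the turntable on the side towards the robot. Its frame's origin lies on the carousel's axis on the worktop; the pointer stands on its -x axis (144 to 192 mm from the axis), so the front direction is the frame's -x; z up.
- pointer_tip (a point): Tip of the pointer, beside the turntable's rim, 141 mm from the axis and 56 mm above the worktop.
- clear_jar: The jar to bring to the front: a square clear-plastic jar with a round screw lid, 69 x 69 x 118 mm, standing loose in one of the four compartments, its centre about 80 mm from the axis; the only jar and the tallest thing in the compartments. Origin at the centre of its underside, z up.
- cube_carton: A blocky dark carton, 50 x 60 x 70 mm, loose in another compartment. Origin at the centre of its underside, z up.
- slim_carton: A slim upright carton, 30 x 34 x 62 mm, loose in another compartment. Origin at the centre of its underside, z up.
- flat_carton: A low flat carton, 46 x 66 x 31 mm, loose in another compartment. Origin at the centre of its underside, z up.
- coach_bolt: A hex bolt with nut lying on the worktop, 86 mm long; to be left alone.
There are look-alikes about, which are no part of the job. Leave any orange look-alike of the clear_jar alone.

How it is judged:
On the way, in this order (a step that is already met when the one before it is completed fails the run):
1. the turning post is gripped (contact force between the fingers and turntable above 2 N and distance between the grasp point and post_grip below 0.04 m), for 0.05 s.
2. the jar is held still in line with the pointer by the post for 3 s (all of step 1 and x of clear_jar in the frame of pointer below -0.05 m and y of clear_jar in the frame of pointer between -0.012 and 0.012 m and angular speed of turntable below 0.05 rad/s), for 3 s.
At the end, for the whole second after the job is handed in: Jar on the pointer's side, its centre within 12 mm of the line from the axis to the pointer; fingers grip the post with over 2 N; turntable slower than 0.05 rad/s; jar and cartons upright (0.1 rad) on the turntable floor, within 120 mm of the axis (all of step 2 and angle between each of clear_jar, cube_carton, slim_carton, flat_carton's own z axis and vertical below 0.1 rad and horizontal distance between each of clear_jar, cube_carton, slim_carton, flat_carton and carousel_axis below 0.12 m and height (world z) of clear_jar between 0.022 and 0.034 m and height (world z) of cube_carton between 0.022 and 0.034 m and height (world z) of slim_carton between 0.022 and 0.034 m and height (world z) of flat_carton between 0.022 and 0.034 m); the arm keeps its last pose, push and grip.
It fails at once if something in the carousel is tipped (angle between any of clear_jar, cube_carton, slim_carton, flat_carton's own z axis and vertical above 0.3 rad).
It fails at once if the robot touches something that stands in the carousel (contact force between any of the arm, the fingers and clear_jar above 1 N or contact force between any of the arm, the fingers and cube_carton above 1 N or contact force between any of the arm, the fingers and slim_carton above 1 N or contact force between any of the arm, the fingers and flat_carton above 1 N).
It fails at once if the bolt lying on the worktop is moved by more than 30 mm (distance of coach_bolt from where it was at the start of the episode above 0.03 m).
It also fails if it takes over 48 s, if anything falls off the work surface, if the arm or the gripper's body presses on something with over 40 N, if the wrist force passes 120 N, or if a joint passes its speed limit or range.

## Working session

There is one attempt and no reset: what is moved stays moved. The work goes in short steps, Python scripts to look and compute and a tool call to move; the robot and the scene stay as the last step left them, time stands still between calls to the robot, and variables do not carry over. Pictures are saved under pics/ and viewed, and the job is handed in when it is done.

Besides the shell and the picture viewer there is one more tool, called after "Call:" in YAML: its name, and indented under it one key for each argument. drive_tool: Moves the arm, as the interface text tells. Its arguments: {"type":"object","properties":{"series":{"type":"array","items":{"type":"number"}}},"required":["series"]}

```bash
mkdir -p pics; python3 - <<'E'
from cell import get_state, eyes, manip, models
import cv2
s=get_state(); print(s['time'],s['eef_pos'],s['tcp_rot'],s['opening'])
for c in ['scene','top']:
    im=eyes.get_image(c); cv2.imwrite(f'pics/{c}0.png',im)
    for n in ['carousel_axis','post_grip','pointer_tip','clear_jar','cube_carton','slim_carton','flat_carton','coach_bolt']:
        print(c,n,[(round(d['conf'],2),[round(float(v),3) for v in d['position']]) for d in models.place_of(c,n)][:3])
print(get_state()['time'])
E
```

```text
0.0 [0.15033593 0.63180389 0.24412685] [[-9.72795020e-01  2.31665997e-01 -8.45482978e-04]
 [ 2.31667210e-01  9.72793317e-01 -1.86167450e-03]
 [ 3.91193510e-04 -2.00689837e-03 -9.99997910e-01]] 0.08532003386443637
scene carousel_axis [(0.55, [0.489, -0.284, 0.029])]
scene post_grip [(0.85, [0.426, -0.211, 0.184])]
scene pointer_tip [(0.68, [0.377, -0.195, 0.054])]
scene clear_jar [(0.85, [0.482, -0.359, 0.025]), (0.7, [0.211, -0.304, -0.003])]
scene cube_carton [(0.61, [0.49, -0.206, 0.025])]
scene slim_carton [(0.56, [0.403, -0.279, 0.028])]
scene flat_carton [(0.7, [0.565, -0.284, 0.03]), (0.43, [0.426, -0.209, 0.18])]
scene coach_bolt [(0.5, [0.429, -0.056, 0.002])]
top carousel_axis [(0.68, [0.487, -0.283, 0.028])]
top post_grip [(0.68, [0.419, -0.211, 0.178])]
top pointer_tip [(0.79, [0.377, -0.196, 0.056])]
top clear_jar [(0.92, [0.484, -0.365, 0.03])]
top cube_carton [(0.95, [0.489, -0.206, 0.033]), (0.63, [0.416, -0.207, 0.179])]
top slim_carton [(0.54, [0.408, -0.276, 0.027])]
top flat_carton [(0.56, [0.567, -0.291, 0.026]), (0.26, [0.485, -0.363, 0.03])]
top coach_bolt [(0.5, [0.434, -0.06, 0.002])]
0.9
```

View pics/scene0.png

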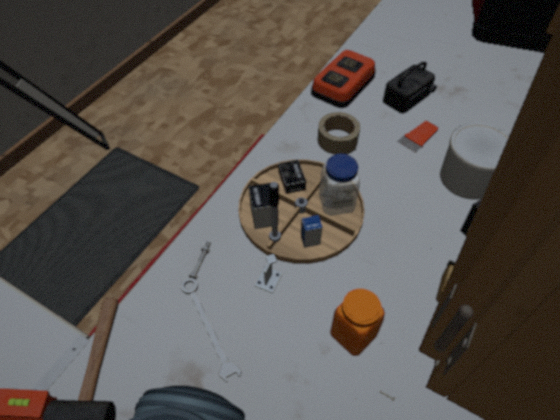

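View pics/top0.png

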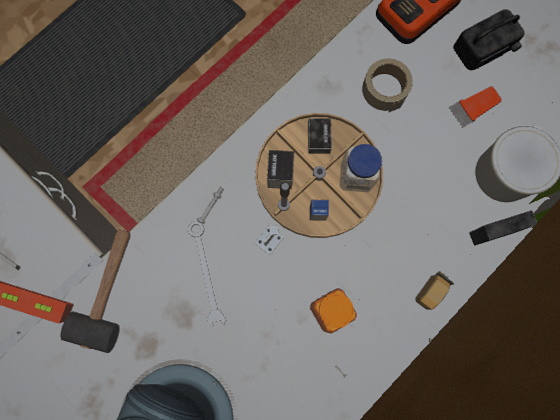

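```bash
python3 - <<'E'
from cell import eyes
import numpy as np
for c in ['top','scene']:
    k=eyes.get_calibration(c);K,R,t=k['K'],k['R'],k['t']
    H=K@np.c_[R[:,:2],t]
    for u in [(180,390),(0,0),(559,0),(559,419),(390,400),(540,210),(505,160),(100,330),(120,240),(0,419),(500,240)] if c=='top' else [(440,390),(320,130),(470,180),(100,330)]:
        p=np.linalg.solve(H,[*u,1]);print(c,u,(p[:2]/p[2]).round(3))
    print('cam',(-R.T@t).round(3))
    for P in [(0,0,0),(.15,.632,.245),(.42,-.211,.179),(.42,-.211,.208),(.483,-.363,.15)]:
        p=K@(R@np.array(P)+t);print(P,(p[:2]/p[2]).round(0))
E
```

```text
top (180, 390) [ 0.057 -0.003]
top (0, 0) [0.909 0.431]
top (559, 0) [ 0.903 -0.844]
top (559, 419) [-0.003 -0.746]
top (390, 400) [ 0.035 -0.417]
top (540, 210) [ 0.415 -0.751]
top (505, 160) [ 0.524 -0.687]
top (100, 330) [0.174 0.161]
top (120, 240) [0.356 0.13 ]
top (0, 419) [0.005 0.347]
top (500, 240) [ 0.351 -0.661]
cam [ 0.197 -0.193  1.113]
(0, 0, 0) [178. 420.]
(0.15, 0.632, 0.245) [-254.  351.]
(0.42, -0.211, 0.179) [285. 189.]
(0.42, -0.211, 0.208) [285. 185.]
(0.483, -0.363, 0.15) [366. 159.]
scene (440, 390) [ 0.076 -0.41 ]
scene (320, 130) [ 0.73  -0.405]
scene (470, 180) [ 0.486 -0.685]
scene (100, 330) [0.329 0.145]
cam [-0.081 -0.091  0.813]
(0, 0, 0) [207. 513.]
(0.15, 0.632, 0.245) [-440.  504.]
(0.42, -0.211, 0.179) [274. 193.]
(0.42, -0.211, 0.208) [274. 182.]
(0.483, -0.363, 0.15) [343. 162.]
```

Call:
drive_tool:
  series: [1,-0.4,-0.3,-0.3,0,0,0,1,-0.8,-0.6,-0.3,0,0,0,1,-1,-0.6,-0.3,0,0,0,1,-1,-0.6,-0.3,0,0,0,1,-1,-0.6,-0.3,0,0,0,1,-1,-0.6,-0.3,0,0,0,1,-1,-0.6,-0.2,0,0,0,1,-1,-0.6,0,0,0,0,1,-1,-0.6,0,0,0,0,1,-1,-0.6,0,0,0,0,1,-1,-0.7,0,0,0,0,1,-0.8,-0.9,0,0,0,0]

```text
time: 1.9
eef_pos: [0.3774, 0.3894, 0.296]
tcp_rot: [[-0.973, 0.232, 0.001], [0.232, 0.973, 0.0], [-0.001, 0.001, -1.0]]
ft_force: [1.0, 0.1, -0.2]
opening: 0.0854
```

Call:
drive_tool:
  series: [1,-0.3,-1,0,0,0,0,1,-0.3,-1,0,0,0,0,1,-0.3,-1,0,0,0,0,1,-0.3,-1,0,0,0,0,1,-0.3,-1,0,0,0,0,1,-0.3,-1,0,0,0,0,1,-0.3,-1,0,0,0,0,1,-0.3,-1,0,0,0,0,1,-0.3,-1,0,0,0,0,1,-0.3,-1,0,0,0,0,1,-0.3,-1,0,0,0,0,1,-0.3,-1,0,0,0,0]

```text
time: 2.9
eef_pos: [0.3935, 0.0767, 0.2959]
tcp_rot: [[-0.973, 0.232, 0.001], [0.232, 0.973, -0.0], [-0.001, -0.0, -1.0]]
ft_force: [1.0, 0.6, -0.2]
opening: 0.0853
```

Call:
drive_tool:
  series: [1,-0.3,-1,0,0,0,0,1,-0.3,-1,0,0,0,0,1,-0.3,-1,0,0,0,0,1,-0.3,-1,0,0,0,0,1,-0.3,-1,0,0,0,0,1,-0.3,-0.6,0,0,0,0,1,0,-0.2,0,0,0,6.8,1,0,0,0,0,0,6.8,1,0,0,0,0,0,6.8,1,0,0,0,0,0,6.8,1,0,0,0,0,0,6.8,1,0,0,0,0,0,0]

```text
time: 3.9
eef_pos: [0.4037, -0.0735, 0.2958]
tcp_rot: [[-0.675, 0.738, 0.001], [0.738, 0.675, -0.001], [-0.001, 0.0, -1.0]]
ft_force: [-0.1, 0.6, -0.3]
opening: 0.0854
```

```bash
python3 - <<'E'
from cell import get_state, eyes, manip, models
import cv2
s=get_state(); print(s['time'],s['eef_pos'].round(4),s['tcp_rot'].round(3),s['joints'])
for c in ['wrist','top','scene']:
    im=eyes.get_image(c); cv2.imwrite(f'pics/{c}1.png',im)
    for n in ['carousel_axis','post_grip','pointer_tip','clear_jar']:
        print(c,n,[(round(d['conf'],2),[round(float(v),3) for v in d['position']]) for d in models.place_of(c,n)][:3])
E
```

```text
3.9 [ 0.4037 -0.0735  0.2958] [[-0.675  0.738  0.001]
 [ 0.738  0.675 -0.001]
 [-0.001  0.    -1.   ]] [-4.57910374e-01 -4.03348966e-01  2.07589409e+00 -2.15821714e-04
  1.46817295e+00 -1.19909883e+00]
wrist carousel_axis [(0.57, [0.486, -0.282, 0.03])]
wrist post_grip [(0.85, [0.418, -0.207, 0.181])]
wrist pointer_tip [(0.7, [0.489, -0.283, 0.032]), (0.65, [0.379, -0.195, 0.055])]
wrist clear_jar [(0.61, [0.481, -0.36, 0.029]), (0.61, [0.209, -0.304, -0.001])]
top carousel_axis [(0.6, [0.487, -0.284, 0.027])]
top post_grip [(0.82, [0.417, -0.209, 0.179])]
top pointer_tip [(0.69, [0.376, -0.197, 0.057]), (0.46, [0.49, -0.205, 0.028])]
top clear_jar [(0.78, [0.21, -0.302, 0.0]), (0.75, [0.484, -0.364, 0.031])]
scene carousel_axis [(0.88, [0.486, -0.281, 0.028])]
scene post_grip [(0.81, [0.422, -0.207, 0.18])]
scene pointer_tip [(0.75, [0.379, -0.197, 0.051])]
scene clear_jar [(0.86, [0.483, -0.36, 0.026]), (0.68, [0.208, -0.301, -0.002])]
```

View pics/wrist1.png

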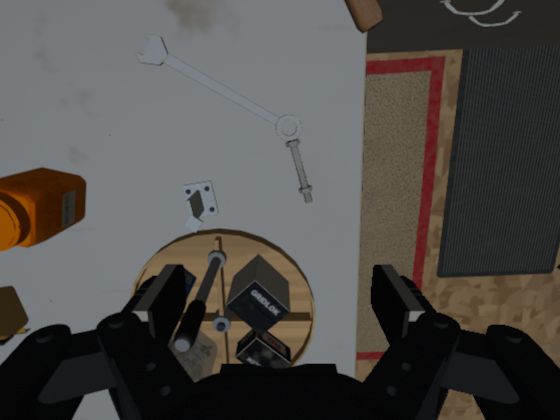

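Call:
drive_tool:
  series: [1,-0.6,-0.4,0,0,0,0,1,-0.9,-0.7,0,0,0,0,1,-0.9,-0.7,0,0,0,0,1,-0.9,-0.7,0,0,0,0,1,-0.7,-0.5,0,0,0,0,1,-0.4,-0.2,0.5,0,0,0,1,0,0,0.8,0,0,0,1,0,0,0.9,0,0,0,1,0,0,0.9,0,0,0,1,0,0,0.8,0,0,0,1,0,0,0.5,0,0,0,1,0,0,0.2,0,0,0]

```text
time: 5.65
eef_pos: [0.4186, -0.2073, 0.1779]
tcp_rot: [[-0.677, 0.736, -0.003], [0.736, 0.677, 0.003], [0.004, -0.001, -1.0]]
ft_force: [0.0, 0.3, -0.3]
opening: 0.0853
```

```bash
python3 - <<'E'
from cell import get_state, eyes, manip, models
import cv2
s=get_state(); print(s['time'],s['eef_pos'].round(4),s['ft_force'])
for c in ['wrist','top']:
    im=eyes.get_image(c); cv2.imwrite(f'pics/{c}2.png',im)
    for n in ['post_grip']:
        print(c,n,[(round(d['conf'],2),[round(float(v),3) for v in d['position']]) for d in models.place_of(c,n)][:3])
E
```

```text
5.65 [ 0.4186 -0.2073  0.1779] [ 0.03749295  0.33560521 -0.30917942]
wrist post_grip [(0.69, [0.419, -0.207, 0.18])]
top post_grip []
```

View pics/wrist2.png

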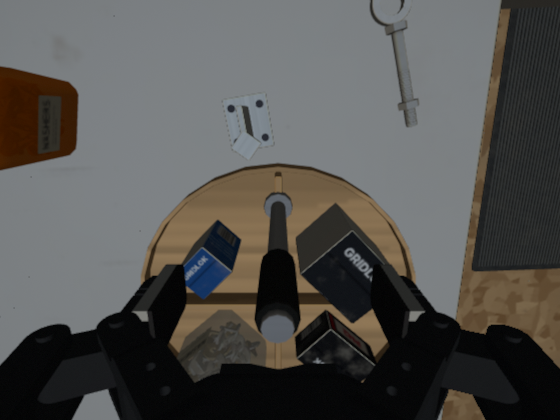

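The sleeve, with its button at (277,325), is midway between the fingers. Closing now.

Call:
drive_tool:
  series: [0,0,0,0,0,0,0,0,0,0,0,0,0,0,0,0,0,0,0,0,0,0,0,0,0,0,0,0,0,0,0,0,0,0,0,0,0,0,0,0,0,0,0,0,0,0,0,0,0,0,0,0,0,0,0,0]

```text
time: 6.52
eef_pos: [0.4196, -0.2083, 0.1807]
tcp_rot: [[-0.677, 0.736, -0.0], [0.736, 0.677, -0.0], [-0.0, -0.0, -1.0]]
ft_force: [-1.7, 1.2, 3.4]
opening: 0.0166
```

```bash
python3 - <<'E'
from cell import get_state, eyes, manip, models
import cv2
s=get_state(); print(s['time'],s['eef_pos'].round(4),s['ft_force'],s['moment'],s['opening'])
for c in ['wrist','scene']:
    im=eyes.get_image(c); cv2.imwrite(f'pics/{c}3.png',im)
    for n in ['carousel_axis','pointer_tip','clear_jar']:
        print(c,n,[(round(d['conf'],2),[round(float(v),4) for v in d['position']]) for d in models.place_of(c,n)][:3])
E
```

```text
6.5167 [ 0.4196 -0.2083  0.1807] [-1.70932933  1.19664189  3.37386592] [ 0.19225838  0.38960315 -0.07659604] 0.016558332512036807
wrist carousel_axis []
wrist pointer_tip [(0.8, [0.3759, -0.1961, 0.0552]), (0.29, [0.4174, -0.2055, 0.1824])]
wrist clear_jar [(0.83, [0.2103, -0.303, 0.0031])]
scene carousel_axis [(0.77, [0.4858, -0.2831, 0.0288])]
scene pointer_tip [(0.75, [0.3777, -0.1956, 0.0524])]
scene clear_jar [(0.65, [0.2096, -0.3024, 0.0002])]
```

View pics/wrist3.png

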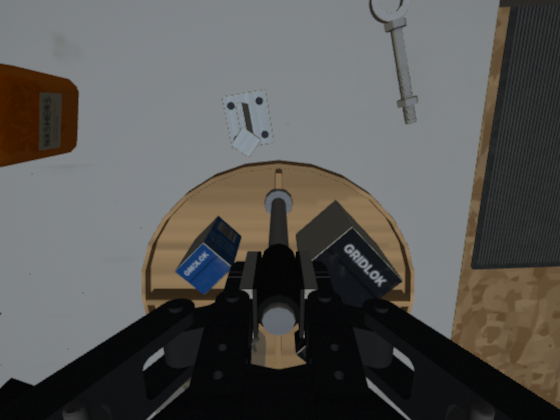

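Call:
drive_tool:
  series: [0,0,0.07,0,0,0,1,0,-0.002,0.14,0,0,0,2,0,-0.005,0.21,0,0,0,3,0,-0.005,0.21,0,0,0,3,0,-0.005,0.21,0,0,0,3,0,-0.006,0.21,0,0,0,3,0,-0.005,0.21,0,0,0,3,0,-0.006,0.21,0,0,0,3,0,-0.005,0.21,0,0,0,3,0,-0.006,0.21,0,0,0,3,0,-0.002,0.14,0,0,0,2,0,0,0.07,0,0,0,1]

```text
time: 7.92
eef_pos: [0.4662, -0.1844, 0.1807]
tcp_rot: [[-0.217, 0.976, 0.001], [0.976, 0.217, -0.001], [-0.001, 0.001, -1.0]]
ft_force: [-0.8, -1.2, 4.2]
opening: 0.0169
```

```bash
cat > chk.py <<'E'
from cell import get_state, eyes, models
import cv2,sys,numpy as np
s=get_state(); p=s['eef_pos']; print(s['time'],p.round(4),s['ft_force'].round(1),s['opening'].__round__(4))
A=np.array([.487,-.283]);d=p[:2]-A;print('r',np.hypot(*d).round(4),'ang',np.degrees(np.arctan2(d[1],d[0])).round(2),'toolx',np.degrees(np.arctan2(s['tcp_rot'][1,0],s['tcp_rot'][0,0])).round(2))
for c in sys.argv[2:]:
    im=eyes.get_image(c); cv2.imwrite(f'pics/{c}{sys.argv[1]}.png',im)
    for n in ['carousel_axis','pointer_tip','clear_jar']:
        print(c,n,[(round(d['conf'],2),[round(float(v),4) for v in d['position']]) for d in models.place_of(c,n)][:3])
E
python3 chk.py 4 top
```

```text
7.9167 [ 0.4662 -0.1844  0.1807] [-0.8 -1.2  4.2] 0.0169
r 0.1008 ang 101.92 toolx 102.54
top carousel_axis [(0.84, [0.4894, -0.284, 0.0277])]
top pointer_tip [(0.68, [0.3796, -0.1954, 0.0545])]
top clear_jar [(0.88, [0.4449, -0.3489, 0.032]), (0.75, [0.2095, -0.3016, -0.0016])]
```

View pics/top4.png

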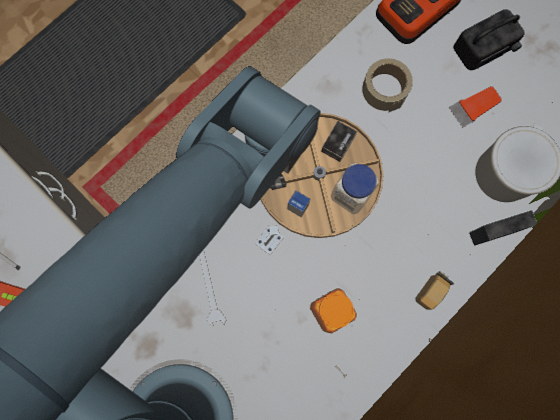

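Call:
drive_tool:
  series: [0,0,0.07,0,0,0,1,0,-0.002,0.14,0,0,0,2,0,-0.005,0.21,0,0,0,3,0,-0.005,0.21,0,0,0,3,0,-0.005,0.21,0,0,0,3,0,-0.006,0.21,0,0,0,3,0,-0.005,0.21,0,0,0,3,0,-0.006,0.21,0,0,0,3,0,-0.005,0.21,0,0,0,3,0,-0.006,0.21,0,0,0,3,0,-0.005,0.21,0,0,0,3,0,-0.006,0.21,0,0,0,3]

```text
time: 9.12
eef_pos: [0.5227, -0.1886, 0.1807]
tcp_rot: [[0.351, 0.936, 0.0], [0.936, -0.351, -0.001], [-0.001, 0.001, -1.0]]
ft_force: [-1.0, -3.6, 5.1]
opening: 0.0163
```

Call:
drive_tool:
  series: [0,-0.005,0.21,0,0,0,3,0,-0.006,0.21,0,0,0,3,0,-0.005,0.21,0,0,0,3,0,-0.005,0.21,0,0,0,3,0,-0.005,0.21,0,0,0,3,0,-0.006,0.21,0,0,0,3,0,-0.005,0.21,0,0,0,3,0,-0.006,0.21,0,0,0,3,0,-0.005,0.21,0,0,0,3,0,-0.006,0.21,0,0,0,3,0,-0.002,0.14,0,0,0,2,0,0,0.07,0,0,0,1]

```text
time: 10.12
eef_pos: [0.5681, -0.2229, 0.1807]
tcp_rot: [[0.804, 0.595, -0.0], [0.595, -0.804, -0.001], [-0.001, 0.001, -1.0]]
ft_force: [-2.2, -0.9, 5.9]
opening: 0.0167
```

```bash
python3 chk.py 5 top scene wrist
```

```text
10.1167 [ 0.5681 -0.2229  0.1807] [-2.2 -0.9  5.9] 0.0167
r 0.1009 ang 36.54 toolx 36.5
top carousel_axis [(0.9, [0.4869, -0.2845, 0.0263]), (0.33, [0.5679, -0.2914, 0.0331])]
top pointer_tip [(0.6, [0.3766, -0.1967, 0.0552])]
top clear_jar [(0.71, [0.4085, -0.273, 0.0308]), (0.63, [0.2115, -0.3013, 0.0009])]
scene carousel_axis [(0.87, [0.4873, -0.2822, 0.0306])]
scene pointer_tip [(0.93, [0.3783, -0.1961, 0.0539])]
scene clear_jar [(0.75, [0.2079, -0.2999, 0.0]), (0.69, [0.411, -0.2713, 0.0284])]
wrist carousel_axis []
wrist pointer_tip [(0.45, [0.5642, -0.2216, 0.181])]
wrist clear_jar []
```

View pics/top5.png

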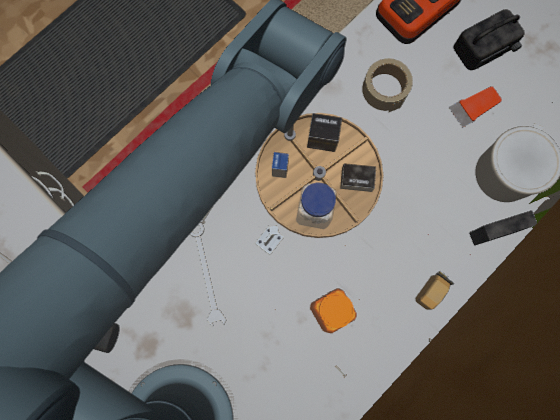

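View pics/scene5.png

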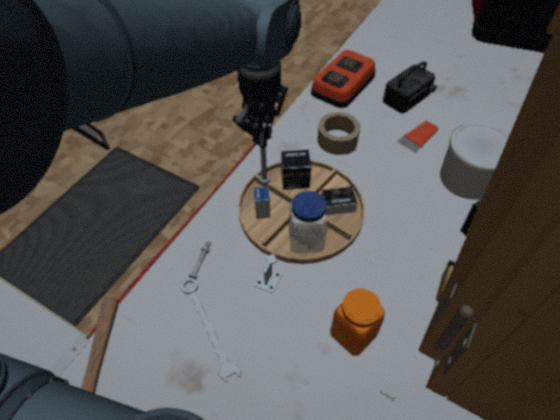

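Call:
drive_tool:
  series: [0,0,0.07,0,0,0,1,0,-0.002,0.14,0,0,0,2,0,-0.005,0.21,0,0,0,3,0,-0.005,0.21,0,0,0,3,0,-0.005,0.21,0,0,0,3,0,-0.006,0.21,0,0,0,3,0,-0.005,0.21,0,0,0,3,0,-0.006,0.21,0,0,0,3,0,-0.005,0.21,0,0,0,3,0,-0.006,0.21,0,0,0,3,0,-0.002,0.14,0,0,0,2,0,0,0.07,0,0,0,1]

```text
time: 11.72
eef_pos: [0.5871, -0.271, 0.1807]
tcp_rot: [[0.994, 0.113, -0.0], [0.113, -0.994, -0.0], [-0.0, 0.0, -1.0]]
ft_force: [-1.3, 0.1, 5.8]
opening: 0.0165
```

Call:
drive_tool:
  series: [0,0,0,0,0,0,0,0,0,0,0,0,0,0]

```text
time: 11.88
eef_pos: [0.5871, -0.2709, 0.1807]
tcp_rot: [[0.993, 0.115, 0.0], [0.115, -0.993, -0.001], [-0.0, 0.001, -1.0]]
ft_force: [-2.3, -1.8, 5.0]
opening: 0.0168
```

```bash
python3 chk.py 6 top scene; python3 chk.py 7 top scene;  python3 chk.py 8 top scene
```

```text
11.8833 [ 0.5871 -0.2709  0.1807] [-2.3 -1.8  5. ] 0.0168
r 0.1008 ang 6.91 toolx 6.6
top carousel_axis [(0.96, [0.4881, -0.2841, 0.0275])]
top pointer_tip [(0.97, [0.3764, -0.1964, 0.0537])]
top clear_jar [(0.88, [0.4236, -0.2361, 0.0298]), (0.57, [0.2088, -0.3001, -0.0004])]
scene carousel_axis [(0.62, [0.488, -0.2814, 0.0283]), (0.57, [0.4254, -0.2352, 0.0244])]
scene pointer_tip [(0.93, [0.3787, -0.1958, 0.0505]), (0.4, [0.5916, -0.2683, 0.1804])]
scene clear_jar [(0.86, [0.4251, -0.233, 0.0247]), (0.66, [0.2057, -0.2996, -0.0043]), (0.17, [0.553, -0.3316, 0.0299])]
12.2833 [ 0.5871 -0.2708  0.1807] [-1.1 -2.   5.4] 0.0162
r 0.1008 ang 6.95 toolx 6.62
top carousel_axis [(0.72, [0.4896, -0.2818, 0.0303])]
top pointer_tip [(0.95, [0.3806, -0.199, 0.056]), (0.3, [0.552, -0.3329, 0.0333])]
top clear_jar [(0.66, [0.4267, -0.236, 0.0288]), (0.59, [0.5398, -0.2167, 0.0281]), (0.58, [0.2112, -0.3019, -0.0023])]
scene carousel_axis [(0.88, [0.4883, -0.2832, 0.0288])]
scene pointer_tip [(0.93, [0.3776, -0.1949, 0.0535]), (0.52, [0.5921, -0.2692, 0.1783])]
scene clear_jar [(0.89, [0.4258, -0.2365, 0.0266]), (0.74, [0.2064, -0.3031, 0.0013]), (0.19, [0.4857, -0.2841, 0.0202])]
12.6833 [ 0.5871 -0.2708  0.1807] [-1.7 -2.3  5.9] 0.0163
r 0.1008 ang 6.94 toolx 6.62
top carousel_axis [(0.92, [0.4882, -0.2815, 0.0285])]
top pointer_tip [(0.91, [0.3803, -0.1962, 0.0536])]
top clear_jar [(0.8, [0.2091, -0.3009, -0.0007]), (0.57, [0.4238, -0.239, 0.03])]
scene carousel_axis [(0.59, [0.4852, -0.2799, 0.0281])]
scene pointer_tip [(0.63, [0.3755, -0.1957, 0.0527])]
scene clear_jar [(0.64, [0.2065, -0.3011, -0.0004]), (0.62, [0.427, -0.2352, 0.0241])]
```

View pics/top8.png

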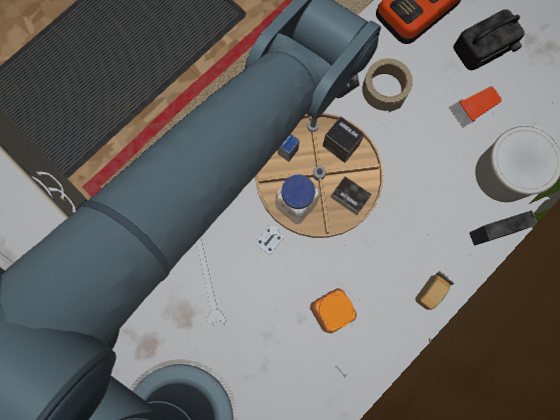

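View pics/scene8.png

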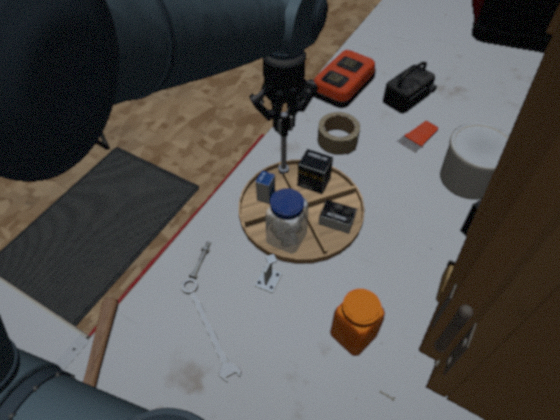

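```bash
python3 - <<'E'
from cell import eyes
import cv2,numpy as np
A=np.array([.4875,-.2827]);T=np.array([.378,-.1963]);u=(T-A)/np.linalg.norm(T-A)
for c in ['top','scene']:
    im=cv2.imread(f'pics/{c}8.png');h=cv2.cvtColor(im,cv2.COLOR_BGR2HSV)
    m=cv2.inRange(h,(108,120,40),(130,255,255))
    n,l,st,ce=cv2.connectedComponentsWithStats(m)
    i=1+np.argmax(st[1:,4]);print(c,st[i],ce[i])
    k=eyes.get_calibration(c);K,R,t=k['K'],k['R'],k['t']
    for z in (.136,.146):
        H=K@np.c_[R[:,:2],R[:,2]*z+t]
        p=np.linalg.solve(H,[*ce[i],1]);p=p[:2]/p[2];d=p-A
        print(z,p.round(4),'along',d@u,'lat',d[0]*-u[1]+d[1]*u[0])
E
python3 - <<'E'
import cv2
im=cv2.imread('pics/top8.png')[150:260,240:340];cv2.imwrite('pics/crop8.png',cv2.resize(im,None,fx=5.4,fy=5.4,interpolation=2))
E
```

```text
top [282 181  33  24 389] [297.96658098 193.39588689]
0.136 [ 0.4222 -0.2356] along 0.08044478782638584 lat 0.0035235465763132565
0.146 [ 0.4199 -0.2352] along 0.08252456767469354 lat 0.004609275776977208
scene [270 190  33  27 724] [286.0718232  202.68370166]
0.136 [ 0.4266 -0.2342] along 0.07784447139666567 lat -0.0003705098719427799
0.146 [ 0.4191 -0.2321] along 0.08504089948334569 lat 0.002619608715459701
```

View pics/crop8.png

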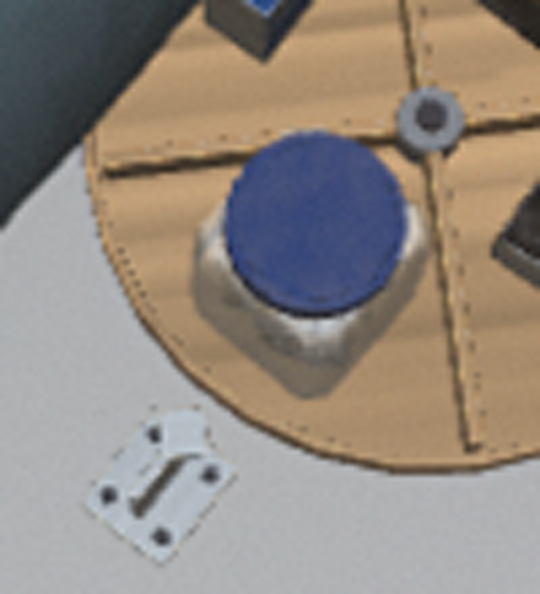

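Call:
drive_tool:
  series: [0,0,0.02,0,0,0,0.3,0,0,0.02,0,0,0,0.3,0,0,0.02,0,0,0,0.3,0,0,0.02,0,0,0,0.3,0,0,0.01,0,0,0,0.1,0,0,0,0,0,0,0,0,0,0,0,0,0,0,0,0,0,0,0,0,0,0,0,0,0,0,0,0,0,0,0,0,0,0,0,0,0,0,0,0,0,0,0,0,0,0,0,0,0]

```text
time: 14.08
eef_pos: [0.5873, -0.2728, 0.1807]
tcp_rot: [[0.996, 0.093, -0.0], [0.093, -0.996, -0.001], [-0.0, 0.001, -1.0]]
ft_force: [-2.0, -2.0, 4.9]
opening: 0.0165
```

Call:
drive_tool:
  series: [0,0,0,0,0,0,0,0,0,0,0,0,0,0,0,0,0,0,0,0,0,0,0,0,0,0,0,0,0,0,0,0,0,0,0,0,0,0,0,0,0,0,0,0,0,0,0,0,0,0,0,0,0,0,0,0,0,0,0,0,0,0,0,0,0,0,0,0,0,0,0,0,0,0,0,0,0,0,0,0,0,0,0,0]

```text
time: 15.08
eef_pos: [0.5873, -0.2728, 0.1807]
tcp_rot: [[0.996, 0.093, -0.0], [0.093, -0.996, -0.0], [-0.0, 0.0, -1.0]]
ft_force: [-2.3, -1.2, 5.0]
opening: 0.0163
```

Call:
drive_tool:
  series: [0,0,0,0,0,0,0,0,0,0,0,0,0,0,0,0,0,0,0,0,0,0,0,0,0,0,0,0,0,0,0,0,0,0,0,0,0,0,0,0,0,0,0,0,0,0,0,0,0,0,0,0,0,0,0,0,0,0,0,0,0,0,0,0,0,0,0,0,0,0,0,0,0,0,0,0,0,0,0,0,0,0,0,0]

```text
time: 16.08
eef_pos: [0.5873, -0.2729, 0.1807]
tcp_rot: [[0.996, 0.093, -0.0], [0.093, -0.996, -0.0], [-0.0, 0.0, -1.0]]
ft_force: [-2.1, -0.8, 5.6]
opening: 0.0167
```

Call:
drive_tool:
  series: [0,0,0,0,0,0,0,0,0,0,0,0,0,0,0,0,0,0,0,0,0,0,0,0,0,0,0,0,0,0,0,0,0,0,0,0,0,0,0,0,0,0,0,0,0,0,0,0,0,0,0,0,0,0,0,0,0,0,0,0,0,0,0,0,0,0,0,0,0,0,0,0,0,0,0,0,0,0,0,0,0,0,0,0]

```text
time: 17.08
eef_pos: [0.5873, -0.2729, 0.1807]
tcp_rot: [[0.996, 0.093, -0.0], [0.093, -0.996, -0.0], [-0.0, 0.0, -1.0]]
ft_force: [-1.2, -0.2, 5.4]
opening: 0.0169
```

```bash
python3 chk.py 9 top scene; python3 chk.py 10 top scene
```

```text
17.0833 [ 0.5873 -0.2729  0.1807] [-1.2 -0.2  5.4] 0.0169
r 0.1008 ang 5.78 toolx 5.31
top carousel_axis [(0.78, [0.4907, -0.2831, 0.0281])]
top pointer_tip [(0.97, [0.3779, -0.1991, 0.053])]
top clear_jar [(0.97, [0.4273, -0.2356, 0.0325]), (0.76, [0.2091, -0.299, -0.0006])]
scene carousel_axis [(0.69, [0.4372, -0.3427, 0.0274]), (0.56, [0.4882, -0.2841, 0.0302]), (0.55, [0.4293, -0.0555, 0.0011])]
scene pointer_tip [(0.64, [0.3738, -0.1929, 0.0524])]
scene clear_jar [(0.73, [0.2076, -0.3013, -0.0015]), (0.67, [0.4258, -0.2349, 0.0262])]
17.4833 [ 0.5873 -0.2729  0.1807] [-1.7 -1.4  6.1] 0.0169
r 0.1008 ang 5.77 toolx 5.32
top carousel_axis [(0.62, [0.4885, -0.2857, 0.0274])]
top pointer_tip [(0.84, [0.3801, -0.1955, 0.0555])]
top clear_jar [(0.85, [0.2094, -0.3011, -0.0004]), (0.79, [0.4246, -0.2367, 0.0308])]
scene carousel_axis [(0.72, [0.4877, -0.2815, 0.0307])]
scene pointer_tip [(0.59, [0.3745, -0.1948, 0.0519]), (0.38, [0.5509, -0.3314, 0.0269])]
scene clear_jar [(0.87, [0.21, -0.3018, 0.0023]), (0.74, [0.4263, -0.2313, 0.0267]), (0.46, [0.4885, -0.2816, 0.0327])]
```

View pics/top10.png

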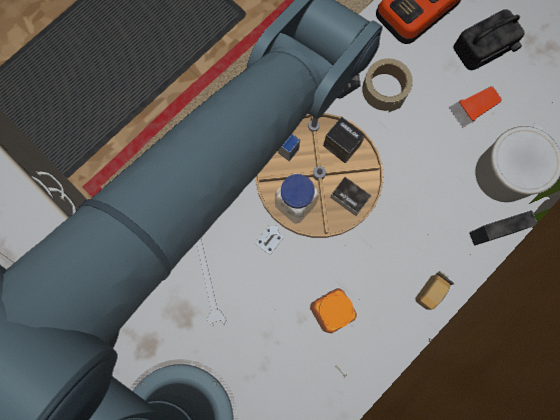

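View pics/scene10.png

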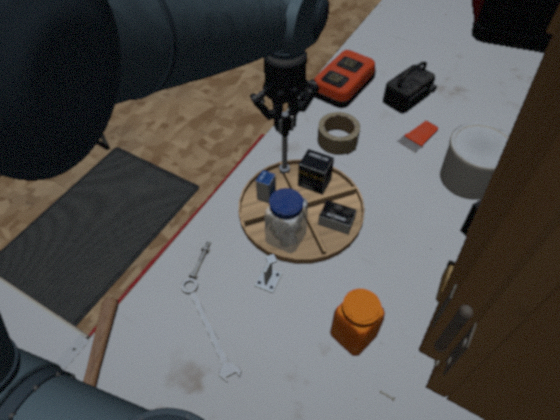

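```bash
python3 -c "
from cell import manip,get_state
print(manip.finish_job()); s=get_state(); print(s['time'],s['opening'],s['eef_pos'])"
```

```text
the job is handed in; nothing more can be done
None
the job is handed in; nothing more can be done
```

I gripped the sleeve on the tall post and turned the carousel about 126° clockwise, seen from above. That brought the blue-lidded clear jar behind the front pointer. I held it still there for about 3.8 s, and handed the job in at about 17.5 s still gripping; no verdict is reported.

**Alignment:** The last network readings, averaged, put the jar at about 142.0° and the pointer at about 141.7°. That is under 1 mm off the line, against a 12 mm limit. Single readings scatter by about 4 mm. A rough lid-pixel check just before a final 1.3° correction put the jar 0 to 5 mm off. The larger values came from a mask that cut off part of the lid. I did not repeat that check afterwards.

**Grip and stillness:** The fingers stayed closed on the sleeve at 16–17 mm and the tool pose did not change during the hold. Wrist force readings stayed around 6 N or less, so nothing suggested the arm touched anything else. I did not measure the finger force or the turntable speed directly.

**Everything else:** In the last pictures the jar and all three cartons stand upright in their compartments. The bolt looks where it was, and I never moved near the orange look-alike.

**Networks:** Some readings were wrong or missing, such as a few low-confidence double detections and the orange jar reported as the clear one. I set those aside after comparing them with the pictures.

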